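Refit the start control of the bench sander and hold it pressed

TASK

Put the bench sander's start control back together: slide the ivory dust sleeve down over the black boss on the control deck until it sits flat on the deck, and let go of it. Then take the red knob by its bar, turn it so that the flat in its bore (on the side of the white pointer) matches the flat of the steel D-spindle, push it fully home on the spindle, and press the spindle all the way down against its spring. Finish while still holding the knob pressed down like that; leave the other things on the bench where they are.

Things in the scene. Friction and masses are not known exactly. Their poses are not given: they have to be found in the camera images.
- sander: Green bench disc sander, fixed. Origin: on the slate under the spindle's axis. Around it the grey control deck, 130 x 130 mm, flat top 70 mm above the slate. Base x -70 to 110, y -75 to 360 mm, 32 mm high. Motor with terminal box: y 100 to 250, x -25 to 85, top at 197 mm; then 150 mm disc (top at 200) and work table to y = 362. Only boss and spindle stand above the deck within 90 mm of the axis.
- boss_foot (a point): Point on the deck top at the axis of the control, z up. From it rises the fixed black boss (the spigot for the sleeve): 34 mm diameter, 14 mm high, top edge chamfered 2.5 mm.
- spindle_tip (a point): Centre of the top end of the upright steel D-spindle in the middle of the boss; z up, x points square out of its flat. 14 mm diameter, flat 3.5 mm from the axis, end chamfered 1.8 mm. Unpressed, the tip is 42 mm above the deck (28 mm above the boss). It turns only stiffly (0.08 N m) and may stay at the angle in which it is found.
- plunger (a joint): How far the spindle is pressed down, m: 0 = up, 0.006 = down at its stop. Return spring: 3 N at the top, 8 N at the stop.
- sleeve: Ivory dust sleeve, a rigid tube: 54 mm outside, 36 mm bore (1 mm clearance all round on the boss), 17 mm high, about 45 g. It starts lying flat on the slate. Origin: centre of its underside; z up along its axis. Either end may go down.
- knob: Red knob, 55 g, 37 mm high, upright on the slate: skirt 46 mm diameter, 20 mm high; on it a grip bar along x, 15 mm wide, 42 long, 17 high, white pointer at its +x end. Origin: centre of the underside. Blind D-bore from below: 17 mm deep, 15.8 mm diameter, flat 4.4 mm from the axis on the +x side. It starts within about 90 degrees of the spindle's angle.
- lidbox: Open plywood box on the right, 280 x 200 x 60 mm, fixed; lid swung open. Origin: centre of its underside.
- screwdriver: Chrome screwdriver with yellow grip, 200 mm long, 26 mm thick, lying on the slate along its x. Origin: under its middle. Leave alone.
- sanding_pad: Black rubber sanding pad, 110 x 65 x 26 mm, lying in the box. Origin: centre of its underside. Leave alone.
- ridge_cap_a: Aluminium roof ridge cap, a folded strip 130 mm long (x), 53 mm wide, 20 mm high, on the slate. Origin: under its middle. Leave alone.
- ridge_cap_b: A second ridge cap of the same size, lying in the box. Leave alone.
- maple_disc: Maple entrance disc, 72 mm diameter, 14 mm thick, 32 mm hole, on the slate. Origin: centre of its underside. Leave alone.
- glue: White glue bottle with a red cap, 52 mm diameter, 150 mm high, upright on the slate. Origin: centre of its underside. Leave alone.
- screw_tin: Steel tin with a blue band, 66 mm diameter, 50 mm high, on the slate. Origin: centre of its underside. Leave alone.
- knob_mouth (a point): Mouth of the knob's bore = centre of its underside, axes as the knob's. The knob goes on with its x along the spindle tip's x; fully home this point is 17 mm below the spindle tip, 25 mm above the deck while unpressed (8 mm above the fitted sleeve), 19 mm when pressed to the stop.
There are look-alikes about, which are no part of the job. What is shaped like the sleeve but pink or purple is not meant.

How it is judged:
On the way, in this order (a step that is already met when the one before it is completed fails the run):
1. the sleeve sits flat on the deck around the boss, let go (z of sleeve in the frame of boss_foot below 0.018 m and horizontal distance between sleeve and boss_foot below 0.0025 m and (z of sleeve in the frame of boss_foot below 0.002 m or z of sleeve in the frame of boss_foot above 0.0155 m) and angle between the z axis of sleeve and the z axis of boss_foot, either way round below 0.06 rad and contact force between the fingers and sleeve below 0.3 N), for 0.2 s.
2. the knob is fully home on the spindle (z of knob in the frame of spindle_tip below -0.015 m and horizontal distance between knob and spindle_tip below 0.003 m and angle between the x axis of knob and the x axis of spindle_tip, either way round below 0.35 rad), for 0.1 s.
At the end, for the whole second after the job is handed in: The sleeve is flat on the deck round the boss (within 2 mm of the deck, 2.5 mm of the axis), untouched. The knob is within 2 mm of fully home on the spindle, flat to flat, and the fingers still hold it (over 3 N) with the spindle pressed down at least 4.5 of its 6 mm, at rest (all of step 1 and all of step 2 and angle between knob's own z axis and vertical below 0.12 rad and value of joint plunger above 0.0045 m and contact force between the fingers and knob above 3 N and linear speed of knob below 0.02 m/s); the arm keeps its last pose, push and grip.
It fails at once if a bystander was moved more than 25 mm (distance of any of screwdriver, sanding_pad, ridge_cap_a, ridge_cap_b, maple_disc, glue, screw_tin from where it was at the start of the episode above 0.025 m).
It also fails if it takes over 58 s, if anything falls off the work surface, if the arm or the gripper's body presses on something with over 40 N, if the wrist force passes 120 N, or if a joint passes its speed limit or range.

ROBOT

A 6-joint arm with a two-finger parallel gripper is mounted at the origin on the work surface. World frame = base frame: x ahead of the robot, y to its left, z up, the work surface at z = 0. Lengths are in m, angles in rad, forces in N, time in s.
With the tool pointing down it reaches from about 0.35 to 1 m from the base axis. Payload 7.1 kg.
Tool frame: the origin (TCP) lies midway between the tips of the shut fingers; the grasp point (between the pads) lies 19 mm behind it; z points along the fingers, y is the line along which they close (so a half turn about z gives the same grasp; the last joint's range is limited). The gripper opens to 85 mm and grips with 20 to 120 N. Pads are 22 mm wide; open, the fingers measure 114 mm over their backs; the gripper's body (76 mm by 85 mm) begins 54 mm behind the grasp point. The pads swing forward as they close: fully open they stand 13 mm farther back than shut.
Start: joints at [-1.184, 0.423, 1.63, -0, 1.089, -0.019], TCP at [0.247, -0.574, 0.231] pointing down, gripper open.
Joint ranges: [-3, 3], [-0.9, 2.11], [0.09, 2.58], [-1.31, 4.45], [0.11, 2.69], [-2.54, 2.54]. Speed limits (rad/s): [2.39, 2.39, 3.01, 3.14, 3.14, 3.14].

INTERFACE

Orientations are given as [roll, pitch, yaw] about the fixed x, y, z axes, in that order (R = Rz(yaw) Ry(pitch) Rx(roll)).
In Python, from workcell import readout, eyes, order gives the robot as it stands.
- The arm moves only by the tool move_arm, never from a script. Its argument "rows" is a list of rows, each a list of 3 entries, a list of its own where there are three numbers: the shift along the tool's x, y, z scaled (see below), then the turn, a rotation vector about the tool's x, y, z scaled (see below), then the closure, from -1 (fully open) to 1 (shut). A call has 1 to 20 rows; each row is the pose to reach, as a shift and turn from the pose commanded when the call began, along the tool's axes at that moment; what a row does not reach only later rows make up. The controller multiplies each number of a shift by 600 mm and each number of a turn by 90 degrees. A row lasts 1/8 s, in which the tool goes at most 62.5 mm and 10.7 degrees, less where a joint would pass 70% of its speed; a pose out of reach is approached as far as the arm can. A call with a number of a shift or a turn outside -1 to 1 is refused whole. A call with a gripper value outside its range is refused whole. The fingers move at their own pace and stop on an object; the grip force is fixed at half the most. Time passes only in rows, so rows that repeat a pose let the fingers close. It gives the time, the measured TCP pose, the force, the opening and the grip force at its end, in the units of the state.
- readout.observe(): the state, without advancing time (a new reading comes with each control period).
- eyes.get_image(name): name is "scene" or "side" or "wrist"; returns a dict with "image" (420x560x3 uint8, red, green, blue), "vertical_fov" (degrees; the focal length in pixels is half the picture's height over the tangent of half this angle, whatever the lens; pixels are square), "cx", "cy" (the principal point, pixels), "T" (4x4, takes a point from camera to world coordinates). Camera axes: x right, y down, z forward; pixel columns grow to the right and rows downward; lengths in m; the calibration is good to about 2 mm. A picture is of the moment at which its call begins. There is no depth.
- order.sign_off(): hands the job in; it is judged then, once.
The state is a dict: "clock": time; "joint_positions": joint angles; "joint_vel": joint speeds; "joint_torque": joint torques, N m; "position": TCP position; "orientation": TCP orientation; "contact_force": force on the tool from outside, world axes, zero at the start; "wrist_torque": the same for the moment, N m; "grip_width": opening from 0.0 (shut) to 1.0 (fully open); "finger_force": force on a finger pad.
Only numpy, scipy, OpenCV 4.12 (cv2) and the standard library are available. Lean on these libraries where they do the work, as an engineer would, in place of code of your own. Each camera call takes 0.05 s, during which the arm holds its last target. There are 200 camera calls.

## Working session

There is one attempt and no reset: what is moved stays moved. The work goes in short steps, Python scripts to look and compute and a tool call to move; the robot and the scene stay as the last step left them, time stands still between calls to the robot, and variables do not carry over. Pictures are saved under pics/ and viewed, at most 10 in all, crops included, and the job is handed in when it is done.

Besides the shell and the picture viewer there is one more tool, called after "Call:" as name(argument=value, ...) on one line, values as JSON. move_arm: Moves the arm, as the interface text tells. Its arguments: {"type":"object","properties":{"rows":{"type":"array","items":{"type":"array"}}},"required":["rows"]}

```bash
ls; mkdir -p pics; python3 - <<'E'
from workcell import readout, eyes, order
import cv2,pickle,numpy as np
s=readout.observe(); print(s['position'],s['orientation'],s['grip_width'],s['contact_force'])
d={}
for n in ['scene','side','wrist']:
    r=eyes.get_image(n); d[n]=r; print(n,r['vertical_fov'],r['cx'],r['cy'],np.round(r['T'],3).tolist(),[k for k in r])
pickle.dump(d,open('im0.pkl','wb'))
for n in d: cv2.imwrite(f'pics/{n}0.png',d[n]['image'][:,:,::-1])
E
```

```text
pics
[ 0.24654538 -0.57372397  0.23054465] [-3.14005391e+00 -2.83751827e-05  4.05833395e-01] 0.9995190586301409 [-0.92125863  0.68421483  1.07106005]
scene 45.61175427329625 282.1358918682911 216.12224445615576 [[-0.776, 0.327, -0.539, 1.169], [0.63, 0.417, -0.654, 0.636], [0.011, -0.848, -0.53, 0.74], [0.0, 0.0, 0.0, 1.0]] ['image', 'vertical_fov', 'cx', 'cy', 'T']
side 57.26374430754895 272.7417963130149 210.98119361073387 [[0.999, -0.026, 0.027, 0.503], [-0.038, -0.726, 0.686, -0.69], [0.002, -0.687, -0.727, 0.668], [0.0, 0.0, 0.0, 1.0]] ['image', 'vertical_fov', 'cx', 'cy', 'T']
wrist 71.12217896211973 278.8822822482922 210.51214527647988 [[0.395, -0.884, -0.251, 0.31], [-0.919, -0.38, -0.107, -0.546], [-0.001, 0.273, -0.962, 0.373], [0.0, 0.0, 0.0, 1.0]] ['image', 'vertical_fov', 'cx', 'cy', 'T']
```

View pics/scene0.png

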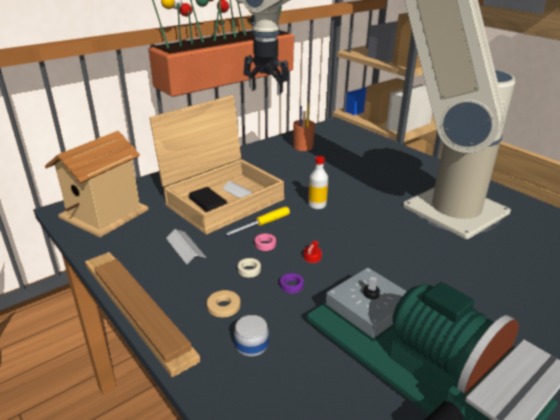

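View pics/side0.png

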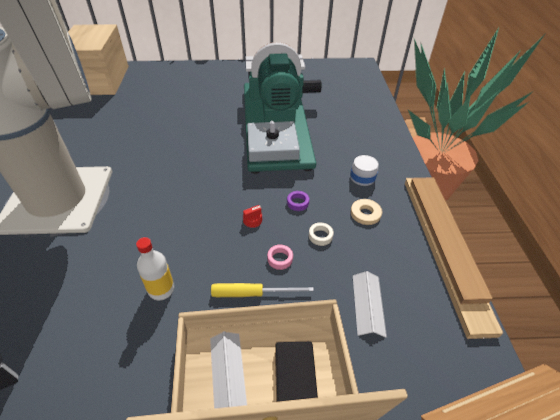

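Ivory ring at scene (249,267) / side (321,234) fits the sleeve. The pink one is at side (280,257), the purple at (298,200), and the tan maple disc (366,211) is larger. Knob is at side (253,216), boss at side (272,133). I'll confirm this in an enlarged crop.

```bash
cat > h.py <<'E'
import numpy as np,cv2
def f(r): return r['image'].shape[0]/2/np.tan(np.radians(r['vertical_fov'])/2)
def ray(r,u,v):
    d=np.array([(u-r['cx'])/f(r),(v-r['cy'])/f(r),1.]); T=np.array(r['T']); return T[:3,3],T[:3,:3]@d
def onz(r,u,v,z):
    o,d=ray(r,u,v); return o+d*(z-o[2])/d[2]
def proj(r,P):
    T=np.array(r['T']); P=np.atleast_2d(P); c=(P-T[:3,3])@T[:3,:3]
    return np.c_[c[:,0]/c[:,2]*f(r)+r['cx'],c[:,1]/c[:,2]*f(r)+r['cy']]
def tri(obs):
    A=np.zeros((3,3));b=np.zeros(3)
    for r,u,v in obs:
        o,d=ray(r,u,v);d=d/np.linalg.norm(d);M=np.eye(3)-np.outer(d,d);A+=M;b+=M@o
    return np.linalg.solve(A,b)
def circ(c,rad,z,n=72,a0=0):
    a=np.linspace(0,2*np.pi,n); return np.c_[c[0]+rad*np.cos(a),c[1]+rad*np.sin(a),0*a+z]
E
python3 - <<'E'
import pickle,cv2,numpy as np
from h import *
d=pickle.load(open('im0.pkl','rb'))
a=d['side']['image'][115:255,235:345]; b=d['scene']['image'][230:350,230:420]
A=cv2.resize(a,None,fx=4,fy=4,interpolation=cv2.INTER_CUBIC);B=cv2.resize(b,None,fx=1.9,fy=1.9,interpolation=cv2.INTER_CUBIC)
c=np.zeros((560,800,3),np.uint8);c[:A.shape[0],:440]=A;c[:B.shape[0],440:440+B.shape[1]]=B[:,:360]
cv2.imwrite('pics/crop.png',c[:,:,::-1])
S,C=d['side'],d['scene']
for n,s,q in [('sleeve',(321,234),(249,267)),('knob',(253,216),(313,253)),('boss',(272,133),(372,290))]:
    print(n,tri([(S,*s),(C,*q)]).round(4),onz(S,*s,.01).round(4))
E
```

```text
sleeve [ 0.6312 -0.1408  0.0079] [ 0.6321 -0.1434  0.01  ]
knob [ 0.479  -0.0837  0.0123] [ 0.4809 -0.0834  0.01  ]
boss [0.532  0.1494 0.0777] [0.537  0.2433 0.01  ]
```

View pics/crop.png

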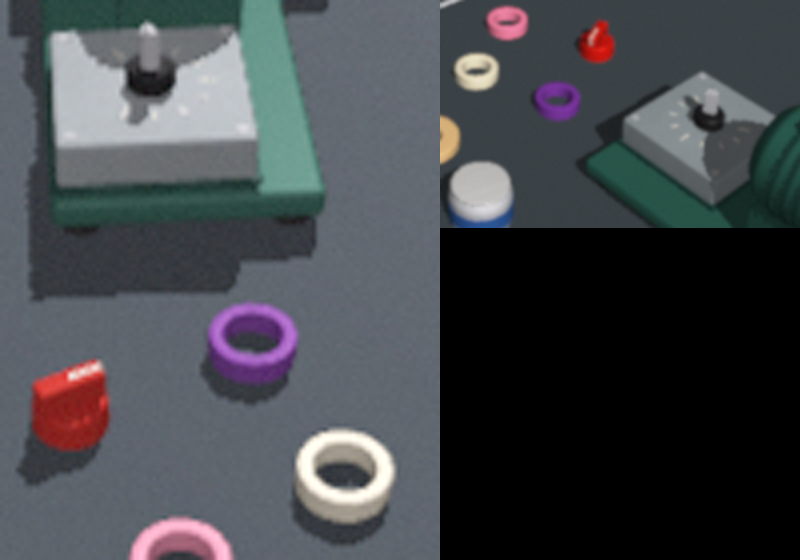

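```bash
cat >> h.py <<'E'
from scipy.spatial.transform import Rotation as Ro
def plan(p,yaw,s=None):
    """shift/turn numbers (scaled) to bring TCP to p, pointing down with yaw"""
    from workcell import readout
    s=s or readout.observe(); R=Ro.from_euler('xyz',s['orientation'])
    sh=R.inv().apply(np.array(p)-s['position'])/.6
    rv=(R.inv()*Ro.from_euler('xyz',[np.pi,0,yaw])).as_rotvec()/(np.pi/2)
    print('shift',sh.round(4).tolist(),'turn',rv.round(4).tolist())
E
python3 - <<'E'
import pickle
from h import *
d=pickle.load(open('im0.pkl','rb'));S=d['side']
for n,u,v in [('sleeve',321,234),('pink',280,257),('purple',298,200),('maple',366,211),('knob',253,218),('glue',157,290)]: print(n,onz(S,u,v,.009).round(3))
plan([.632,-.142,.16],.406)
E
```

```text
sleeve [ 0.632 -0.143  0.009]
pink [ 0.538 -0.203  0.009]
purple [ 0.59  -0.034  0.009]
maple [ 0.747 -0.076  0.009]
knob [ 0.481 -0.089  0.009]
glue [ 0.291 -0.274  0.009]
shift [0.8743, -0.4077, 0.1184] turn [-0.0007, -0.0, -0.0001]
```

Call:
move_arm(rows=[[[0,0,-0.1],[0,0,0],-1],[[0,0,-0.2],[0,0,0],-1],[[0,0,-0.3],[0,0,0],-1],[[0.1,-0.05,-0.3],[0,0,0],-1],[[0.18,-0.09,-0.3],[0,0,0],-1],[[0.26,-0.13,-0.3],[0,0,0],-1],[[0.35,-0.17,-0.3],[0,0,0],-1],[[0.44,-0.21,-0.3],[0,0,0],-1],[[0.53,-0.25,-0.3],[0,0,0],-1],[[0.62,-0.29,-0.3],[0,0,0],-1],[[0.71,-0.33,-0.3],[0,0,0],-1],[[0.8,-0.37,-0.25],[0,0,0],-1],[[0.874,-0.408,-0.15],[0,0,0],-1],[[0.874,-0.408,-0.05],[0,0,0],-1],[[0.874,-0.408,0.05],[0,0,0],-1],[[0.874,-0.408,0.118],[0,0,0],-1],[[0.874,-0.408,0.118],[0,0,0],-1],[[0.874,-0.408,0.118],[0,0,0],-1]])

```text
clock: 2.4
position: [0.6331, -0.1427, 0.1624]
orientation: [3.14, -0.002, 0.406]
contact_force: [0.2, -0.0, 1.0]
grip_width: 0.998
finger_force: 0.0
```

```bash
cat >> h.py <<'E'
def ivory(im):
    h=cv2.cvtColor(im,cv2.COLOR_RGB2HSV); return cv2.inRange(h,(12,12,140),(35,75,255))
def snap(name,tag,save=True):
    from workcell import eyes
    import pickle
    r=eyes.get_image(name)
    if save: cv2.imwrite(f'pics/{tag}.png',r['image'][:,:,::-1])
    pickle.dump(r,open(f'{tag}.pkl','wb')); return r
E
python3 - <<'E'
from h import *
from workcell import readout
s=readout.observe();print(s['position'],s['orientation'],s['clock'])
r=snap('wrist','w1')
m=ivory(r['image']);n,l,st,c=cv2.connectedComponentsWithStats(m)
for i in range(1,n):
    if st[i,4]>150: print(st[i],c[i])
E
```

```text
[ 0.63311696 -0.14268045  0.16238508] [ 3.14022083e+00 -1.82083893e-03  4.05681175e-01] 2.4
[ 218    7   79   87 3963] [256.97577593  50.16351249]
[249 170  54  53 246] [279.27235772 193.72764228]
[256 179  38  37 245] [274.55102041 199.97959184]
```

View pics/w1.png

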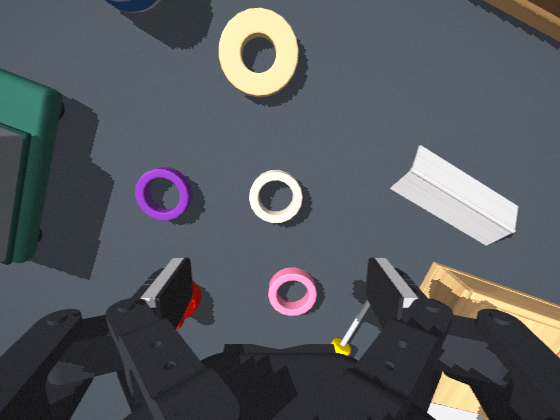

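The picture shows the ivory sleeve at (275,196), purple ring at (162,194), pink at (292,291), maple disc at (258,52). Next I'll fit the sleeve's outline.

```bash
cat >> h.py <<'E'
from scipy.optimize import minimize
def ringmask(r,c,zb,K=4,ro=.027,ri=.018,h=.017):
    sh=r['image'].shape; M=np.zeros((sh[0]*K,sh[1]*K),np.uint8)
    t=lambda rad,z:np.round((proj(r,circ(c,rad,z))+.5)*K-.5).astype(np.int32)
    hull=cv2.convexHull(np.r_[t(ro,zb),t(ro,zb+h)]); cv2.fillPoly(M,[hull],255)
    A=np.zeros_like(M);B=np.zeros_like(M);cv2.fillPoly(A,[t(ri,zb)],255);cv2.fillPoly(B,[t(ri,zb+h)],255)
    M[(A&B)>0]=0
    return cv2.resize(M,(sh[1],sh[0]),interpolation=cv2.INTER_AREA)/255.
def fitring(r,c0,zb,mask,pad=60):
    u,v=proj(r,[*c0,zb+.008])[0].astype(int); sl=np.s_[max(0,v-pad):v+pad,max(0,u-pad):u+pad]
    m=mask[sl]/255.
    cost=lambda c:np.abs(ringmask(r,c,zb)[sl]-m).sum()
    q=minimize(cost,c0,method='Nelder-Mead',options=dict(initial_simplex=[c0,[c0[0]+.004,c0[1]],[c0[0],c0[1]+.004]],xatol=1e-4))
    return q.x,q.fun,m.sum()
def pale(im):
    h=cv2.cvtColor(im,cv2.COLOR_RGB2HSV); return cv2.inRange(h,(0,0,95),(179,85,255))
E
python3 - <<'E'
import pickle
from h import *
for f_ in ['w1']:
    r=pickle.load(open(f_+'.pkl','rb')); print(fitring(r,[.632,-.142],0,pale(r['image'])))
d=pickle.load(open('im0.pkl','rb'))
for n in ['side','scene']: print(n,fitring(d[n],[.632,-.142],0,pale(d[n]['image']),25))
E
```

```text
(array([ 0.63275182, -0.13671252]), np.float64(11962.36862745098), np.float64(13469.0))
side (array([ 0.6320667 , -0.13911667]), np.float64(1828.9960784313726), np.float64(2226.0))
scene (array([ 0.63025004, -0.13965593]), np.float64(69.56470588235294), np.float64(423.0))
```

```bash
python3 - <<'E'
import pickle
from h import *
r=pickle.load(open('w1.pkl','rb')); h=cv2.cvtColor(r['image'],cv2.COLOR_RGB2HSV)
print(h[196,240:312:4].tolist())
d=pickle.load(open('im0.pkl','rb'));d['w']=r
for t in (120,150):
  for n in d:
    g=d[n]['image'].min(2); m=cv2.inRange(g,t-20,255); print(t,n,fitring(d[n],[.632,-.142],0,m,45 if n=='w' else 22))
E
```

```text
[[107, 46, 106], [107, 47, 108], [111, 38, 107], [26, 7, 255], [23, 13, 254], [112, 43, 65], [105, 40, 63], [94, 36, 57], [108, 41, 62], [109, 38, 108], [108, 35, 109], [109, 39, 110], [108, 42, 108], [22, 27, 169], [26, 7, 254], [25, 11, 254], [103, 36, 63], [113, 35, 65]]
120 scene (array([ 0.63051939, -0.13885257]), np.float64(84.37647058823529), np.float64(426.0))
120 side (array([ 0.63207043, -0.13970509]), np.float64(52.01960784313725), np.float64(437.0))
120 wrist (array([ 0.632, -0.142]), np.float64(0.0), np.float64(0.0))
120 w (array([ 0.63249143, -0.13846068]), np.float64(106.18823529411765), np.float64(1485.0))
150 scene (array([ 0.62991001, -0.13982818]), np.float64(59.65882352941176), np.float64(317.0))
150 side (array([ 0.63205974, -0.13858789]), np.float64(59.0392156862745), np.float64(351.0))
150 wrist (array([ 0.632, -0.142]), np.float64(0.0), np.float64(0.0))
150 w (array([ 0.6321955 , -0.13840957]), np.float64(158.52156862745096), np.float64(1386.0))
```

```bash
python3 - <<'E'
from h import *
from workcell import readout
s=readout.observe();print(s['position'],s['orientation'],s['clock'],s['joint_vel'])
plan([.632,-.1388,.001],.406)
E
```

```text
[ 0.63363418 -0.14279062  0.16326663] [ 3.13913774 -0.00330008  0.40562921] 2.45 [-0.00082841 -0.01417113 -0.00277709 -0.00242798 -0.00756205 -0.00017038]
shift [-0.0008, -0.0078, 0.2704] turn [0.0016, -0.0021, -0.0002]
```

Call:
move_arm(rows=[[[0,-0.005,0.08],[0,0,0],-1],[[0,-0.005,0.16],[0,0,0],-1],[[0,-0.005,0.22],[0,0,0],-1],[[0,-0.005,0.24],[0,0,0],-1],[[0,-0.005,0.24],[0,0,0],-1],[[0,-0.005,0.24],[0,0,0],-1],[[0,-0.005,0.24],[0,0,0],-1]])

```text
clock: 3.32
position: [0.6319, -0.1398, 0.0183]
orientation: [3.14, -0.002, 0.406]
contact_force: [-0.6, -0.2, 0.5]
grip_width: 1.001
finger_force: 0.0
```

```bash
python3 - <<'E'
from h import *
from workcell import readout
s=readout.observe();print(s['position'],s['orientation'],s['clock'])
plan([.632,-.1388,.001],.406)
r=snap('wrist','w2')
print(fitring(r,[.632,-.139],0,cv2.inRange(r['image'].min(2),105,255),100))
s=readout.observe();print(s['position'],s['orientation'],s['clock'])
E
```

```text
[ 0.63192868 -0.13981911  0.01832147] [ 3.13991122e+00 -2.28396831e-03  4.05795908e-01] 3.325
shift [0.0007, -0.0016, 0.0289] turn [0.0011, -0.0015, -0.0001]
(array([ 0.63236272, -0.13850133]), np.float64(576.9372549019608), np.float64(5360.0))
[ 0.63163433 -0.13975916  0.01799748] [ 3.14026069e+00 -1.80826237e-03  4.05767769e-01] 3.375
```

Call:
move_arm(rows=[[[0.001,-0.002,0.015],[0,0,0],-1],[[0.001,-0.002,0.028],[0,0,0],-1],[[0.001,-0.002,0.028],[0,0,0],-1],[[0.001,-0.002,0.028],[0,0,0],0],[[0.001,-0.002,0.028],[0,0,0],1],[[0.001,-0.002,0.028],[0,0,0],1],[[0.001,-0.002,0.028],[0,0,0],1],[[0.001,-0.002,0.028],[0,0,0],1],[[0.001,-0.002,0.028],[0,0,0],1]])

```text
clock: 4.5
position: [0.6314, -0.1383, 0.0004]
orientation: [3.141, -0.001, 0.406]
contact_force: [0.1, -0.1, 5.4]
grip_width: 0.598
finger_force: 63.0
```

Call:
move_arm(rows=[[[0,0,-0.04],[0,0,0],1],[[0,0,-0.12],[0,0,0],1],[[0,0,-0.2],[0,0,0],1],[[0,-0.02,-0.28],[0,0,0],1],[[-0.01,-0.1,-0.28],[0,0,0],1],[[-0.025,-0.18,-0.28],[0,0,0],1],[[-0.04,-0.26,-0.28],[0,0,0],1],[[-0.055,-0.34,-0.28],[0,0,0],1],[[-0.065,-0.42,-0.28],[0,0,0],1],[[-0.075,-0.48,-0.28],[0,0,0],1],[[-0.079,-0.506,-0.28],[0,0,0],1],[[-0.079,-0.506,-0.28],[0,0,0],1],[[-0.079,-0.506,-0.28],[0,0,0],1],[[-0.079,-0.506,-0.28],[0,0,0],1]])

```text
clock: 6.25
position: [0.468, 0.1212, 0.1678]
orientation: [3.141, -0.0, 0.405]
contact_force: [-0.6, 0.6, -0.7]
grip_width: 0.597
finger_force: 62.7
```

```bash
python3 - <<'E'
from h import *
from workcell import readout
s=readout.observe();print(s['position'],s['orientation'],s['clock'],s['grip_width'])
r=snap('wrist','w3'); print(np.round(r['T'],3).tolist())
print('expected boss px',proj(r,[.532,.149,.084]),proj(r,[.532,.149,.112]))
print('tcp px',proj(r,s['position']))
E
```

```text
[0.46802921 0.1212311  0.16775911] [ 3.14144103e+00 -1.61643535e-04  4.04504444e-01] 6.25 0.5972032364011567
[[0.394, -0.884, -0.25, 0.531], [-0.919, -0.379, -0.108, 0.149], [0.0, 0.273, -0.962, 0.31], [0.0, 0.0, 0.0, 1.0]]
expected boss px [[278.96994216 126.27035416]] [[279.00027714 126.12827792]]
tcp px [[279.70923625 262.78058001]]
```

View pics/w3.png

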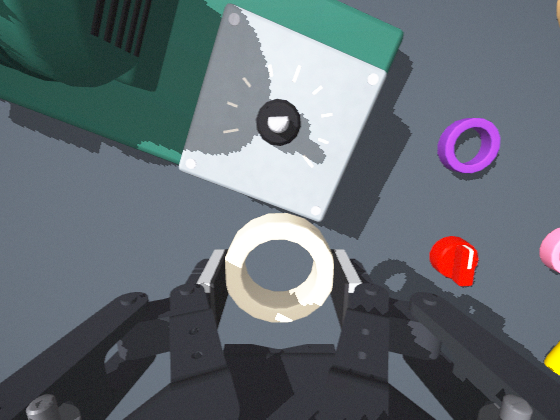

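```bash
cat >> h.py <<'E'
def warm(im):
    i=im.astype(int); return (((i[:,:,0]-i[:,:,2])>3)&(i[:,:,0]>80)).astype(np.uint8)*255
def fitboss(r,c0,pad=40):
    u,v=proj(r,[*c0,.084])[0].astype(int); sl=np.s_[v-pad:v+pad,u-pad:u+pad]; K=4
    m=(r['image'].max(2)<60).astype(np.uint8)[sl]
    m=cv2.morphologyEx(m,cv2.MORPH_OPEN,np.ones((3,3)))
    n,l,st,c=cv2.connectedComponentsWithStats(m); i=1+st[1:,4].argmax(); m=(l==i).astype(np.uint8)
    cs,_=cv2.findContours(m,cv2.RETR_EXTERNAL,cv2.CHAIN_APPROX_NONE); M=np.zeros_like(m); cv2.fillPoly(M,[cv2.convexHull(cs[0])],1)
    def cost(c):
        A=np.zeros((r['image'].shape[0]*K,r['image'].shape[1]*K),np.uint8)
        t=lambda rad,z:np.round((proj(r,circ(c,rad,z))+.5)*K-.5).astype(np.int32)
        cv2.fillPoly(A,[cv2.convexHull(np.r_[t(.017,.07),t(.017,.0815),t(.0145,.084)])],255)
        return np.abs(cv2.resize(A,None,fx=1/K,fy=1/K,interpolation=cv2.INTER_AREA)[sl]/255.-M).sum()
    q=minimize(cost,c0,method='Nelder-Mead',options=dict(initial_simplex=[c0,[c0[0]+.004,c0[1]],[c0[0],c0[1]+.004]],xatol=1e-4))
    return q.x,q.fun,M.sum()
E
python3 - <<'E'
import pickle
from h import *
r=pickle.load(open('w3.pkl','rb'))
print('boss',fitboss(r,[.532,.149]))
for zb in (.163,.1674,.171): print('sleeve',zb,fitring(r,[.468,.1212],zb,warm(r['image']),75))
d=pickle.load(open('im0.pkl','rb'))
for n in('side','scene'): print(n,fitboss(d[n],[.532,.149],14))
x=cv2.resize(r['image'][85:160,235:325],None,fx=8,fy=8,interpolation=cv2.INTER_CUBIC);cv2.imwrite('pics/c3.png',x[:,:,::-1])
E
```

```text
boss (array([0.53703027, 0.1268252 ]), np.float64(1092.7254901960785), np.uint64(399))
sleeve 0.163 (array([0.46757469, 0.12147657]), np.float64(3114.5960784313725), np.float64(4192.0))
sleeve 0.1674 (array([0.46927367, 0.12226878]), np.float64(3368.1294117647053), np.float64(4192.0))
sleeve 0.171 (array([0.47074493, 0.12287851]), np.float64(3917.992156862745), np.float64(4192.0))
side (array([0.53455566, 0.14695898]), np.float64(74.37647058823529), np.uint64(58))
scene (array([0.5347691 , 0.15031653]), np.float64(53.71372549019608), np.uint64(178))
```

View pics/c3.png

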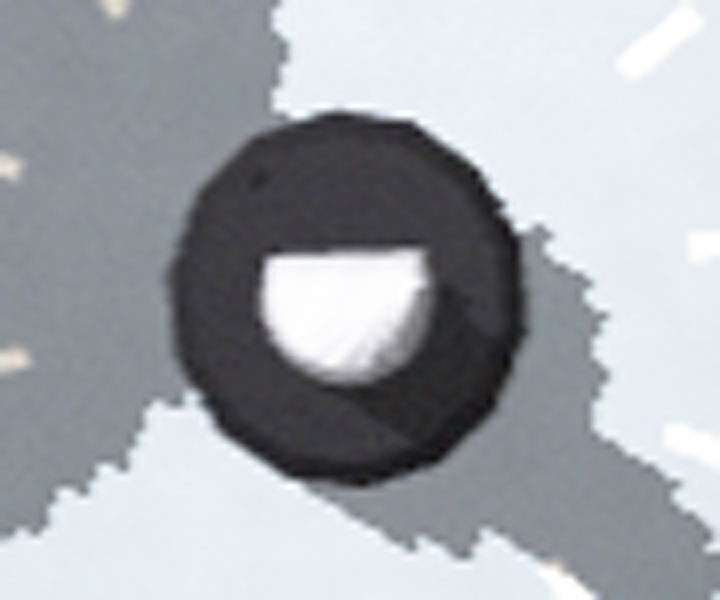

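The crop shows the boss centred near (346,297), i.e. image (277.9,121.8). The spindle's flat faces up, tilted about 1.8° left, so its yaw is about 0.437.

```bash
python3 - <<'E'
import pickle
from h import *
r=pickle.load(open('w3.pkl','rb'));im=r['image']
for z in (.070,.079,.084,.110): print('boss',z,onz(r,277.9,121.75,z).round(4))
for v in (225,245,267,290): print(v,[im[v,u].tolist() for u in range(218,344,6)])
print([im[v,280].tolist() for v in range(206,330,5)])
m=(im.min(2)>120).astype(np.uint8)*255; m[:,:226]=0;m[:,335:]=0
for zb in (.163,.1674,.171): print('sleeve',zb,fitring(r,[.468,.1212],zb,m,60))
E
```

```text
boss 0.07 [0.5348 0.1511 0.07  ]
boss 0.079 [0.5347 0.151  0.079 ]
boss 0.084 [0.5346 0.151  0.084 ]
boss 0.11 [0.5342 0.1507 0.11  ]
225 [[108, 118, 131], [109, 119, 132], [109, 121, 131], [107, 117, 130], [110, 119, 132], [254, 253, 245], [254, 253, 244], [255, 254, 251], [255, 255, 255], [255, 255, 255], [255, 255, 255], [255, 255, 255], [255, 255, 255], [252, 249, 236], [210, 199, 173], [188, 179, 158], [120, 124, 132], [63, 68, 75], [64, 72, 76], [66, 70, 79], [64, 68, 78]]
245 [[112, 123, 134], [108, 119, 131], [219, 215, 199], [255, 255, 255], [255, 255, 254], [255, 255, 254], [255, 255, 252], [110, 122, 133], [111, 120, 132], [109, 121, 132], [108, 118, 130], [111, 120, 133], [110, 119, 131], [112, 119, 131], [255, 255, 253], [255, 255, 254], [255, 255, 254], [255, 255, 254], [170, 160, 141], [108, 119, 132], [111, 121, 133]]
267 [[57, 56, 56], [28, 29, 31], [223, 213, 188], [221, 210, 186], [173, 162, 142], [107, 120, 131], [112, 123, 134], [109, 119, 131], [108, 118, 131], [105, 119, 131], [110, 119, 131], [110, 120, 129], [108, 119, 131], [111, 120, 131], [108, 118, 129], 
[... 467 characters left out ...]
[87, 94, 104], [245, 239, 221], [248, 242, 227], [255, 255, 255], [255, 255, 254], [255, 255, 254], [111, 123, 135], [105, 115, 131], [107, 119, 132], [110, 120, 134], [109, 120, 133], [111, 121, 132], [108, 119, 131], [109, 117, 131], [109, 120, 133], [109, 120, 131], [140, 136, 126], [164, 154, 136], [161, 154, 137], [175, 164, 146], [221, 210, 186], [255, 255, 254], [254, 252, 242], [108, 119, 131]]
sleeve 0.163 (array([0.46730861, 0.12141742]), np.float64(910.1450980392158), np.float64(7467.0))
sleeve 0.1674 (array([0.46914194, 0.12232369]), np.float64(924.3411764705883), np.float64(7267.0))
sleeve 0.171 (array([0.47093925, 0.12280548]), np.float64(1333.886274509804), np.float64(7150.0))
```

Call:
move_arm(rows=[[[0.06,0,0],[0,0,0],1],[[0.12,-0.001,0],[0,0,0],1],[[0.12,-0.001,0],[0,0,0],1],[[0.12,-0.001,0.04],[0,0,0],1],[[0.12,-0.001,0.08],[0,0,0],1],[[0.12,-0.001,0.11],[0,0,0],1],[[0.12,-0.001,0.13],[0,0,0],1],[[0.12,-0.001,0.13],[0,0,0],1],[[0.12,-0.001,0.13],[0,0,0],1]])

```text
clock: 7.42
position: [0.5338, 0.1511, 0.0903]
orientation: [3.141, -0.001, 0.406]
contact_force: [0.7, -0.1, -0.5]
grip_width: 0.598
finger_force: 62.6
```

```bash
python3 - <<'E'
from h import *
from workcell import readout
s=readout.observe();print(s['position'],s['orientation'],s['clock'],s['grip_width'])
r=snap('wrist','w4',False); P=s['position'];c=P[:2]+[.001,.0004];z=P[2]-.0004
im=r['image'].copy()
for cc,rad,zz,col in [(c,.027,z+.017,(0,0,255)),(c,.018,z+.017,(0,0,255)),(c,.018,z,(255,0,255)),([.5347,.151],.017,.0815,(0,255,0)),([.5347,.151],.0145,.084,(0,255,0)),([.5342,.1507],.0052,.112,(255,0,0))]:
    cv2.polylines(im,[np.round(proj(r,circ(cc,rad,zz))*16).astype(np.int32)],True,col,1,cv2.LINE_AA,4)
x=cv2.resize(im[190:340,190:370],None,fx=4,fy=4,interpolation=cv2.INTER_CUBIC);cv2.imwrite('pics/c4.png',x[:,:,::-1])
E
```

```text
[0.53380356 0.15107848 0.09027783] [ 3.14143141e+00 -9.50554271e-04  4.05762670e-01] 7.425 0.597504316158144
```

View pics/c4.png

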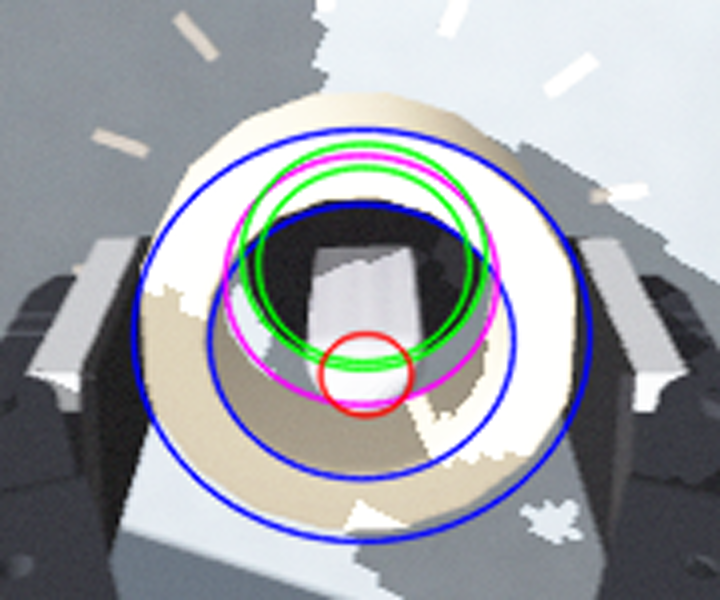

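Model and picture agree within about 1 mm, and the spindle is inside the bore. Lowering.

Call:
move_arm(rows=[[[0,0,0.006],[0,0,0],1],[[0,0,0.01],[0,0,0],1],[[0,0,0.014],[0,0,0],1],[[0,0,0.018],[0,0,0],1],[[0,0,0.022],[0,0,0],1],[[0,0,0.022],[0,0,0],1]])

```text
clock: 8.22
position: [0.5333, 0.1509, 0.0763]
orientation: [3.142, 0.0, 0.406]
contact_force: [0.2, -0.5, -1.3]
grip_width: 0.597
finger_force: 62.6
```

Call:
move_arm(rows=[[[0,0,0.004],[0,0,0],1],[[0,0,0.007],[0,0,0],1],[[0,0,0.009],[0,0,0],1],[[0,0,0.009],[0,0,0],1],[[0,0,0.009],[0,0,0],1]])

```text
clock: 8.85
position: [0.5333, 0.151, 0.0711]
orientation: [3.142, 0.0, 0.406]
contact_force: [0.5, -0.8, -1.2]
grip_width: 0.597
finger_force: 62.6
```

Within 1 mm of the deck. Releasing, then rising straight up.

Call:
move_arm(rows=[[[0,0,0.001],[0,0,0],0.0],[[0,0,0.001],[0,0,0],-0.5],[[0,0,0.001],[0,0,0],-1],[[0,0,0.001],[0,0,0],-1],[[0,0,0.001],[0,0,0],-1],[[0,0,0.001],[0,0,0],-1],[[0,0,-0.03],[0,0,0],-1],[[0,0,-0.1],[0,0,0],-1],[[0,0,-0.18],[0,0,0],-1],[[-0.06,0,-0.18],[0,0,0],-1],[[-0.12,0,-0.18],[0,0,0],-1],[[-0.12,0,-0.18],[0,0,0],-1],[[-0.12,0,-0.18],[0,0,0],-1]])

```text
clock: 10.48
position: [0.4682, 0.1229, 0.1803]
orientation: [3.141, -0.002, 0.406]
contact_force: [0.6, 0.1, 0.2]
grip_width: 1.001
finger_force: 0.0
```

```bash
python3 - <<'E'
from h import *
from workcell import readout
s=readout.observe();print(s['position'],s['orientation'],s['clock'],s['grip_width'])
r=snap('wrist','w5',False); im=r['image']
print('sleeve on deck',fitring(r,[.5347,.151],.07,cv2.inRange(im.min(2),230,255)|warm(im),40), proj(r,[.5347,.151,.087]))
x=np.zeros((600,800,3),np.uint8)
a=cv2.resize(im[70:170,225:335],None,fx=6,fy=6,interpolation=cv2.INTER_CUBIC)
# knob crop
u,v=proj(r,[.48,-.088,.03])[0]; print('knob px',u,v)
i=im.astype(int); m=((i[:,:,0]>110)&(i[:,:,1]<70)).astype(np.uint8); n,l,st,c=cv2.connectedComponentsWithStats(m); k=1+st[1:,4].argmax(); print(st[k],c[k])
b=im[max(0,st[k][1]-15):st[k][1]+st[k][3]+15, max(0,st[k][0]-15):st[k][0]+st[k][2]+15]
cv2.imwrite('pics/w5k.png',cv2.resize(b,None,fx=6,fy=6,interpolation=cv2.INTER_CUBIC)[:,:,::-1])
x[:600,:660]=a; cv2.imwrite('pics/c5.png',x[:,:660,::-1])
E
```

```text
[0.46824892 0.12286434 0.18030025] [ 3.14120381e+00 -2.43797282e-03  4.05713169e-01] 10.475 1.001480466514656
sleeve on deck (array([0.53452616, 0.15170961]), np.float64(1240.9607843137255), np.float64(3542.0)) [[279.87300705 123.29536945]]
knob px 461.3322774455039 262.60453309406034
[ 425  233   48   49 1525] [448.32983607 256.15606557]
```

View pics/c5.png

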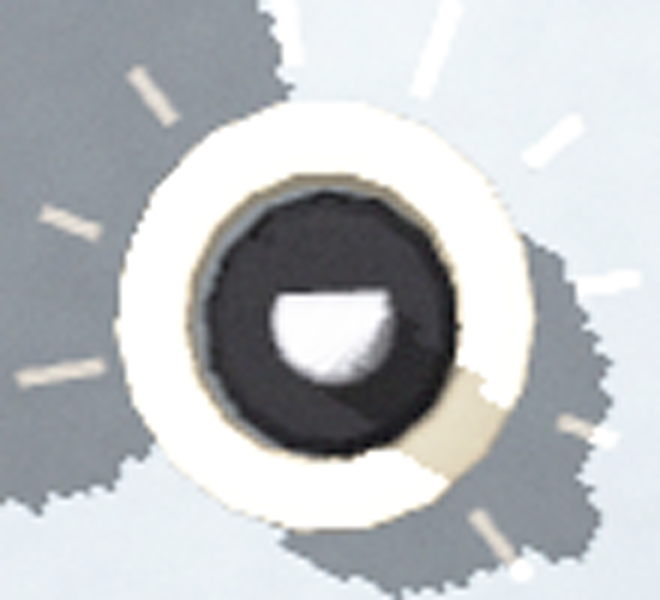

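The picture shows the sleeve flat around the boss, with an even gap. The spindle is centred near crop (333,322) and its flat normal is about 2° left of up. Now a closer look at the knob.

```bash
python3 - <<'E'
import pickle
from h import *
r=pickle.load(open('w5.pkl','rb'))
print('spindle',onz(r,280.2,123.25,.111))
k=onz(r,448.3,256.2,.02);print(k)
plan([k[0]-.07*.919,k[1]-.07*.395,.105],.406)
E
```

```text
spindle [0.53445473 0.15075025 0.111     ]
[ 0.47917373 -0.0784414   0.02      ]
shift [-0.2331, 0.3154, 0.1247] turn [0.0002, -0.0014, -0.0002]
```

Call:
move_arm(rows=[[[-0.06,0.08,0],[0,0,0],-1],[[-0.12,0.16,0],[0,0,0],-1],[[-0.18,0.24,0.02],[0,0,0],-1],[[-0.233,0.315,0.06],[0,0,0],-1],[[-0.233,0.315,0.125],[0,0,0],-1],[[-0.233,0.315,0.125],[0,0,0],-1],[[-0.233,0.315,0.125],[0,0,0],-1],[[-0.233,0.315,0.125],[0,0,0],-1]])

```text
clock: 11.52
position: [0.4147, -0.1059, 0.1054]
orientation: [3.14, -0.002, 0.407]
contact_force: [0.3, 0.0, -0.1]
grip_width: 0.997
finger_force: 0.0
```

```bash
python3 - <<'E'
from h import *
from workcell import readout
s=readout.observe();print(s['position'],s['orientation'],s['clock'])
r=snap('wrist','w6',False); im=r['image']; i=im.astype(int)
m=((i[:,:,0]>90)&(i[:,:,1]<75)&(i[:,:,0]>i[:,:,1]+50)).astype(np.uint8); n,l,st,c=cv2.connectedComponentsWithStats(m); k=1+st[1:,4].argmax(); print(st[k],c[k])
x0,y0=max(0,st[k][0]-12),max(0,st[k][1]-12); b=im[y0:st[k][1]+st[k][3]+12, x0:st[k][0]+st[k][2]+12]; print(x0,y0,b.shape)
F=min(6,600//b.shape[0]);print(F)
cv2.imwrite('pics/c6.png',cv2.resize(b,None,fx=F,fy=F,interpolation=cv2.INTER_CUBIC)[:,:,::-1])
E
```

```text
[ 0.41468217 -0.10586561  0.10535951] [ 3.14006047e+00 -1.93191608e-03  4.07402708e-01] 11.525
[ 259   97   58   63 2566] [287.90568979 129.42829306]
247 85 (87, 82, 3)
6
```

View pics/c6.png

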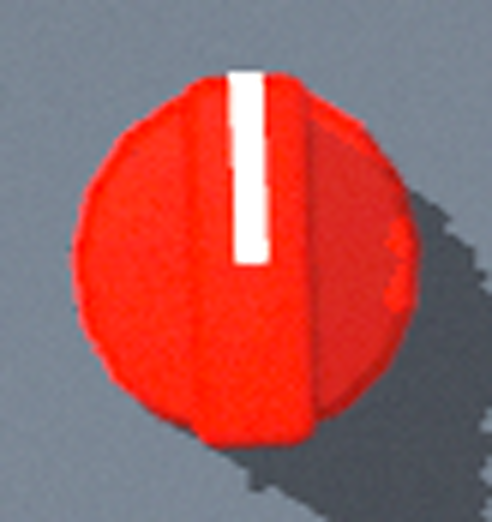

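The crop shows the knob's pointer at the upper end, tilted about 1.8° left of up. That matches the spindle flat already, so its yaw is about 0.437. The bar is centred at crop (252,260).

```bash
python3 - <<'E'
import pickle
from h import *
r=pickle.load(open('w6.pkl','rb'))
k=onz(r,288.6,127.9,.037);print(k, onz(r,287.4,128,.02))
plan([k[0],k[1],.022],.437)
plan([k[0],k[1],.06],.437)
E
```

```text
[ 0.48027144 -0.0844994   0.037     ] [ 0.48007324 -0.08423364  0.02      ]
shift [0.1145, 0.0106, 0.139] turn [0.0009, -0.0012, -0.0189]
shift [0.1146, 0.0107, 0.0757] turn [0.0009, -0.0012, -0.0189]
```

Call:
move_arm(rows=[[[0.06,0.005,0],[0,0,-0.01],-1],[[0.115,0.0105,0],[0,0,-0.02],-1],[[0.115,0.0105,0.03],[0,0,-0.02],-1],[[0.115,0.0105,0.08],[0,0,-0.02],-1],[[0.115,0.0105,0.12],[0,0,-0.02],-1],[[0.115,0.0105,0.138],[0,0,-0.02],-1],[[0.115,0.0105,0.138],[0,0,-0.02],-1],[[0.115,0.0105,0.138],[0,0,-0.02],-1],[[0.115,0.0105,0.138],[0,0,-0.02],0],[[0.115,0.0105,0.138],[0,0,-0.02],0.5],[[0.115,0.0105,0.138],[0,0,-0.02],1],[[0.115,0.0105,0.138],[0,0,-0.02],1],[[0.115,0.0105,0.138],[0,0,-0.02],1],[[0.115,0.0105,0.138],[0,0,-0.02],1],[[0.115,0.0105,0.138],[0,0,-0.02],1],[[0.115,0.0105,0.138],[0,0,-0.02],1]])

```text
clock: 13.58
position: [0.4793, -0.0848, 0.0216]
orientation: [3.141, -0.0, 0.437]
contact_force: [-0.7, 0.2, 4.2]
grip_width: 0.159
finger_force: 59.2
```

```bash
python3 - <<'E'
from workcell import readout
s=readout.observe();print(s['position'],s['orientation'],s['clock'],s['grip_width'],s['finger_force'],s['contact_force'])
E
```

```text
[ 0.47930143 -0.08483693  0.02161327] [ 3.14146799e+00 -1.74844388e-04  4.37153593e-01] 13.575 0.1587093209945636 59.20045852661133 [-0.70068941  0.19673715  4.18854954]
```

Call:
move_arm(rows=[[[0,0,-0.04],[0,0,0],1],[[0,0,-0.12],[0,0,0],1],[[0,0,-0.2],[0,0,0],1],[[0,0,-0.235],[0,0,0],1],[[0.06,-0.08,-0.235],[0,0,0],1],[[0.12,-0.15,-0.235],[0,0,0],1],[[0.18,-0.23,-0.235],[0,0,0],1],[[0.23,-0.29,-0.235],[0,0,0],1],[[0.248,-0.317,-0.235],[0,0,0],1],[[0.248,-0.317,-0.235],[0,0,0],1],[[0.248,-0.317,-0.235],[0,0,0],1],[[0.248,-0.317,-0.235],[0,0,0],1]])

```text
clock: 15.08
position: [0.5332, 0.1492, 0.1623]
orientation: [3.142, 0.001, 0.436]
contact_force: [-0.3, -0.3, -0.1]
grip_width: 0.159
finger_force: 58.8
```

```bash
python3 - <<'E'
from h import *
from workcell import readout
s=readout.observe();print(s['position'],s['orientation'],s['clock'],s['contact_force'],s['grip_width'])
plan([.5335,.1504,.137],.44)
E
```

```text
[0.5331851  0.14917738 0.16225024] [3.14152321e+00 6.10978877e-04 4.35674134e-01] 15.075 [-0.26126955 -0.2697055  -0.1316042 ] 0.1592923003737442
shift [0.0014, -0.0016, 0.0421] turn [0.0, 0.0004, -0.0028]
```

Call:
move_arm(rows=[[[0.001,-0.0015,0.02],[0,0,-0.002],1],[[0.001,-0.0015,0.035],[0,0,-0.002],1],[[0.001,-0.0015,0.042],[0,0,-0.002],1],[[0.001,-0.0015,0.046],[0,0,-0.002],1],[[0.001,-0.0015,0.05],[0,0,-0.002],1],[[0.001,-0.0015,0.053],[0,0,-0.002],1],[[0.001,-0.0015,0.053],[0,0,-0.002],1],[[0.001,-0.0015,0.053],[0,0,-0.002],1]])

```text
clock: 16.08
position: [0.5337, 0.1515, 0.1306]
orientation: [3.141, -0.0, 0.44]
contact_force: [-0.0, 0.0, -0.6]
grip_width: 0.158
finger_force: 58.7
```

Call:
move_arm(rows=[[[0,0,0.004],[0,0,0],1],[[0,0,0.007],[0,0,0],1],[[0,0,0.01],[0,0,0],1],[[0,0,0.01],[0,0,0],1],[[0,0,0.01],[0,0,0],1]])

```text
clock: 16.7
position: [0.5337, 0.1515, 0.1244]
orientation: [3.141, -0.0, 0.44]
contact_force: [1.1, -3.6, -2.0]
grip_width: 0.158
finger_force: 58.6
```

Call:
move_arm(rows=[[[0,0.0013,0],[0,0,0],1],[[0,0.0013,0],[0,0,0],1],[[0,0.0013,0.004],[0,0,0],1],[[0,0.0013,0.007],[0,0,0],1],[[0,0.0013,0.01],[0,0,0],1],[[0,0.0013,0.01],[0,0,0],1],[[0,0.0013,0.01],[0,0,0],1]])

```text
clock: 17.58
position: [0.534, 0.1509, 0.1185]
orientation: [-3.142, 0.0, 0.44]
contact_force: [0.1, -0.2, -0.6]
grip_width: 0.16
finger_force: 58.7
```

Call:
move_arm(rows=[[[0,0,0.003],[0,0,0],1],[[0,0,0.004],[0,0,0],1],[[0,0,0.004],[0,0,0],1],[[0,0,0.007],[0,0,0],1],[[0,0,0.01],[0,0,0],1],[[0,0,0.012],[0,0,0],1],[[0,0,0.012],[0,0,0],1],[[0,0,0.012],[0,0,0],1]])

```text
clock: 18.58
position: [0.5342, 0.1509, 0.1116]
orientation: [3.142, -0.0, 0.44]
contact_force: [-1.6, -0.2, 6.9]
grip_width: 0.157
finger_force: 59.6
```

Call:
move_arm(rows=[[[0,0,0.0015],[0,0,0],1],[[0,0,0.003],[0,0,0],1],[[0,0,0.003],[0,0,0],1],[[0,0,0.003],[0,0,0],1],[[0,0,0.003],[0,0,0],1]])

```text
clock: 19.2
position: [0.5343, 0.151, 0.1104]
orientation: [3.141, -0.001, 0.44]
contact_force: [-2.4, -1.8, 10.8]
grip_width: 0.158
finger_force: 60.5
```

```bash
python3 - <<'E'
from h import *
from workcell import readout,order
import time
r=snap('side','s9',False)
s=readout.observe();print(s['position'],s['contact_force'],s['finger_force'])
if s['contact_force'][2]>8.5: print(order.sign_off())
E
```

```text
[0.53430624 0.15094059 0.11039166] [-2.97820622 -1.21235293 11.74875897] 60.459065437316895
the job is handed in; nothing more can be done
None
```

The ivory sleeve sits flat around the boss. The red knob is home on the spindle and is held pressed at the stop: about 11.7 N against the 8 N spring, at the expected height. The job is handed in at about 19 s of the 58 s limit; no verdict came back, and I did not look at a final picture of the pressed knob.

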